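Tip the mill balls into the wide tilt-out bin

TASK

Pull the front of the wide tilt-out bin open to its stop, then tip the three steel mill balls out of the scoop into it. Leave that bin open with all three balls inside and stand the empty scoop upright on the worktop again. Handle the balls only with the scoop, and keep the narrow bin shut.

Things in the scene. Friction and masses are not known exactly. Their poses are not given: they have to be found in the camera images.
- wide_bin (a joint): Angle of the wide bin, rad: 0 shut, 0.70 open at its stop; starts at 0 to 0.1. It is the front of the WIDER (130 mm) of two grey bench modules (fixed, 125 high, side by side in either order). The aluminium front (134 high) and the white open-topped bucket behind it turn about a hinge at the foot; its top comes out and down towards the robot. Hinge friction holds it where left; 1 N at the bar moves it.
- wide_bin_hinge (a point): Middle of the wide bin's hinge line, fixed on the module, 12 mm above the worktop in the plane of its front face. x level into the module, y along the hinge, z up. The module's top is 113 mm above this, from x = 0 to 90 mm. With the bin at its stop, the opening's rear edge is at x -8, z 111 mm and its front edge at x -82, z 98 mm from here, the bar at x -95, z 107 mm.
- wide_bin_bar (a point): Middle of the wide bin's pull bar: round steel, 10 mm diameter, 80 mm long along y between two posts, free all round, its axis 15 mm above the front's top edge, so fingers can take it from above, one before and one behind it. When shut 143 mm above the hinge and 3 mm before it (30 mm above the module's top). Axes turn with the bin (z from hinge to bar).
- wide_bin_in (a point): Centre of the inner floor of the wide bin's bucket (inside 110 mm wide, 63 deep, 90 high), 31.5 mm behind the hinge when shut. Axes turn with the bin: x to the back wall, y along the width, z up out of the bucket.
- narrow_bin (a joint): Angle of the narrow bin, rad, 0 shut: same build and height, module and front only 85 mm wide, bar 35 mm long. To stay shut.
- scoop_grip (a point): Grip point of the loose scoop (0.16 kg): on the upright grey plate at its closed back, 10 mm thick (x), 44 wide (y), top 22 mm above this point, which is 66 mm above the worktop. The scoop is a steel tray 80 long, 58 wide, walls 36 high, open at the mouth. x from mouth to back, z up. Its floor rises 8 deg to the mouth, so the balls stay at the back till it is tipped; 40 to 50 deg empties it.
- scoop_mouth (a point): Middle of the scoop's mouth edge, over which the balls roll out: 75 mm from scoop_grip along -x and 51 mm below it (scoop's axes).
- ball_1: Steel ball, 18 mm diameter, 24 g, origin at its centre; lies in the back of the scoop, its top under 30 mm above the worktop.
- ball_2: A second ball like ball_1, in the scoop.
- ball_3: A third ball like ball_1, in the scoop.

How it is judged:
By the outcome, as a careful person would: the job done as asked, in the order asked, and still so for the second after the job is handed in, with the robot touching nothing.
It also fails if it takes over 58 s, if anything falls off the work surface, if the arm or the gripper's body presses on something with over 40 N, if the wrist force passes 120 N, or if a joint passes its speed limit or range.

ROBOT

A 6-joint arm with a two-finger parallel gripper is mounted at the origin on a cart in front of the work surface, level with it; the furniture and walls round the work are solid. World frame = base frame: x ahead of the robot, y to its left, z up, the work surface at z = 0. Lengths are in m, angles in rad, forces in N, time in s.
With the tool pointing down it reaches from about 0.225 to 0.725 m from the base axis. Payload 3.1 kg.
Tool frame: the origin (TCP) lies on the front face of the gripper's body, between the roots of the fingers; the fingertips stand 73 mm ahead of it and the grasp point (between the pads) lies 54 mm ahead of it (env.tcp_to_tips is the z of the fingertips in the tool frame, in m); z points along the fingers, x is the direction in which the jaws open and shut, and the axes are right-handed (so a half turn about z gives the same grasp; the last joint's range is limited). The gripper opens to 85 mm and grips with 20 to 120 N. Pads are 22 mm wide; open, the fingers measure 114 mm over their backs; the gripper's body (76 mm by 85 mm) begins 54 mm behind the grasp point. The pads swing forward as they close: fully open they stand 13 mm farther back than shut.
Start: joints at [-1.238, 0.048, 0.099, 1.622, 0, 1.443], TCP at [0.233, -0.47, 0.304] pointing down, gripper open.
Joint ranges: [-2.91, 2.91], [-0.99, 1.94], [-1.21, 1.42], [-2.12, 2.29], [-1.49, 1.47], [-3.14, 3.14]. Speed limits (rad/s): [2.79, 2.79, 3.14, 3.14, 3.14, 3.14].

INTERFACE

Orientations are given as [roll, pitch, yaw] about the fixed x, y, z axes, in that order (R = Rz(yaw) Ry(pitch) Rx(roll)).
In Python, from bench import env, imaging gives the robot as it stands.
- The arm moves only by the shell command python3 -m jog 'ROWS'. ROWS is JSON, a list that holds one entry, the list of rows, each a list of 7 numbers: the turn, a rotation vector about the world's x, y, z in rad, then the shift along the world's x, y, z in m, then the closure, from 0 (fully open) to 1 (shut). In form: [[[wx, wy, wz, tx, ty, tz, grip], ...]]. A call has exactly 8 rows; each row is the pose to reach, as a shift and turn from the pose commanded when the call began; what a row does not reach only later rows make up. A row lasts 1/10 s, in which the tool goes at most 50 mm and 8.59 degrees, less where a joint would pass 70% of its speed; a pose out of reach is approached as far as the arm can. A call with a gripper value outside its range is refused whole. The fingers move at their own pace and stop on an object; the grip force is fixed at half the most. Time passes only in rows, so rows that repeat a pose let the fingers close, or fill a call up. It gives the time, the measured TCP pose, the force and the opening at its end, in the units of the state.
- env.get_state(): the state, without advancing time (a new reading comes with each control period).
- imaging.read_camera(name): name is "scene" or "top" or "wrist"; returns a dict with "pixels" (420x560x3 uint8, red, green, blue), "K" (3x3 intrinsics, pixels), "R" (3x3) and "t" (3): a world point X has camera coordinates R X + t. Camera axes: x right, y down, z forward; pixel columns grow to the right and rows downward; lengths in m; the calibration is good to about 2 mm. The wrist camera is an equidistant fisheye: a pixel r from the principal point sees the ray r / f radians off the axis. A picture is of the moment at which its call begins. There is no depth.
- env.hand_in(): hands the job in, once; it reports no verdict.
The state is a dict: "clock": time; "qpos": joint angles; "joint_velocities": joint speeds; "joint_efforts": joint torques, N m; "ee_pos": TCP position; "tcp_rot": TCP orientation; "contact_force": force on the tool from outside, world axes, zero at the start; "wrist_torque": the same for the moment, N m; "gripper_width": finger opening in m.
Only numpy, scipy, OpenCV 4.12 (cv2) and the standard library are available. Lean on these libraries where they do the work, as an engineer would, in place of code of your own. Each camera call takes 0.05 s, during which the arm holds its last target. There are 200 camera calls.

## Working session

There is one attempt and no reset: what is moved stays moved. The work goes in short steps, Python scripts to look and compute and a shell command to move; the robot and the scene stay as the last step left them, time stands still between calls to the robot, and variables do not carry over. Pictures are saved under pics/ and viewed, about 8 in all and at most 12, crops included, and the job is handed in when it is done.

```bash
ls; mkdir -p pics; python3 - <<'E'
from bench import env, imaging
import cv2,numpy as np
s=env.get_state();print({k:np.round(v,3) for k,v in s.items()})
for n in ("scene","top"):
    c=imaging.read_camera(n);cv2.imwrite(f"pics/{n}0.png",c["pixels"][:,:,::-1])
    print(n,c["K"].tolist(),np.round(c["R"],4).tolist(),c["t"], (-c["R"].T@c["t"]))
E
```

```text
pics
{'clock': np.float64(0.0), 'qpos': array([-1.238,  0.049,  0.098,  1.622, -0.   ,  1.443]), 'joint_velocities': array([ 0.002, -0.   ,  0.001,  0.001,  0.001,  0.001]), 'joint_efforts': array([ 0.0000e+00, -3.3878e+01,  3.2002e+01,  2.0000e-02, -0.0000e+00,
       -0.0000e+00]), 'ee_pos': array([ 0.233, -0.47 ,  0.303]), 'tcp_rot': array([-3.141e+00,  2.000e-03, -1.110e+00]), 'contact_force': array([-0.431,  0.214, -0.854]), 'wrist_torque': array([-0.03 , -0.024,  0.021]), 'gripper_width': np.float64(0.085)}
scene [[530.5217916212796, 0.0, 264.49766036570395], [0.0, 530.5217916212796, 204.65081526564524], [0.0, 0.0, 1.0]] [[-0.8637, -0.5039, 0.0033], [-0.2218, 0.3744, -0.9004], [0.4525, -0.7784, -0.4351]] [0.42211303 0.19317031 1.03176661] [-0.0594114   0.94353617  0.62148717]
top [[478.7345325256358, 0.0, 283.0364168563223], [0.0, 478.7345325256358, 201.22078765083887], [0.0, 0.0, 1.0]] [[-0.0159, -0.9998, 0.0122], [-0.9855, 0.0136, -0.1691], [0.1689, -0.0147, -0.9855]] [0.04060863 0.50295061 1.0528112 ] [0.31851816 0.04928405 1.12211277]
```

View pics/scene0.png

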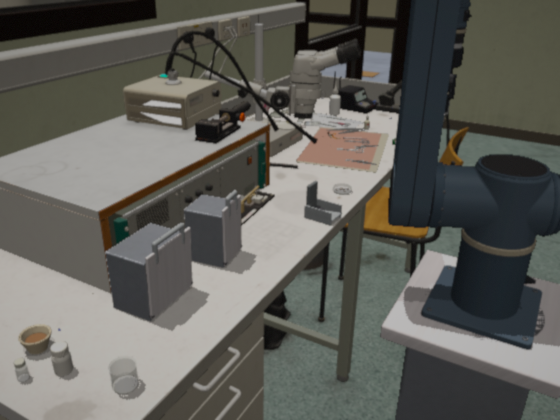

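View pics/top0.png

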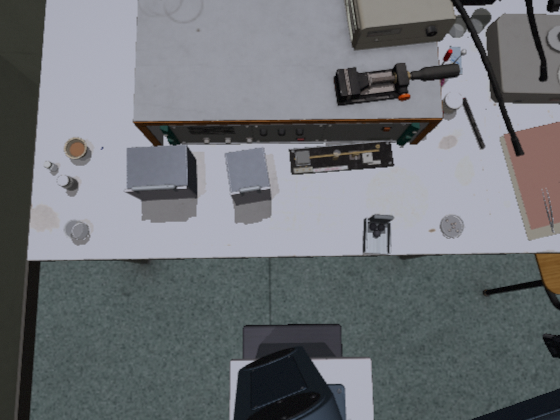

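The top view shows the wide module at about (162,170), the narrow one at (249,172), and the scoop at (377,233) with its plate at (378,217). I'll enlarge the two regions.

```bash
python3 - <<'E'
import cv2,numpy as np
t=cv2.imread("pics/top0.png");
a=cv2.resize(t[140:210,115:215],None,fx=4,fy=4,interpolation=cv2.INTER_CUBIC)
b=cv2.resize(t[205:260,355:405],None,fx=8,fy=8,interpolation=cv2.INTER_CUBIC)
s=cv2.imread("pics/scene0.png")
c=cv2.resize(s[175:230,295:350],None,fx=5,fy=5,interpolation=cv2.INTER_CUBIC)
d=cv2.resize(s[220:320,100:200],None,fx=3,fy=3,interpolation=cv2.INTER_CUBIC)
o=np.zeros((600,800,3),np.uint8)
o[:280,:400]=a;o[:440,400:800]=b;o[290:565,:275]=c[:275];o[300:600,280:400]=0
o2=o.copy();cv2.imwrite("pics/crop1.png",o2)
E
```

```text
(no output)
```

View pics/crop1.png

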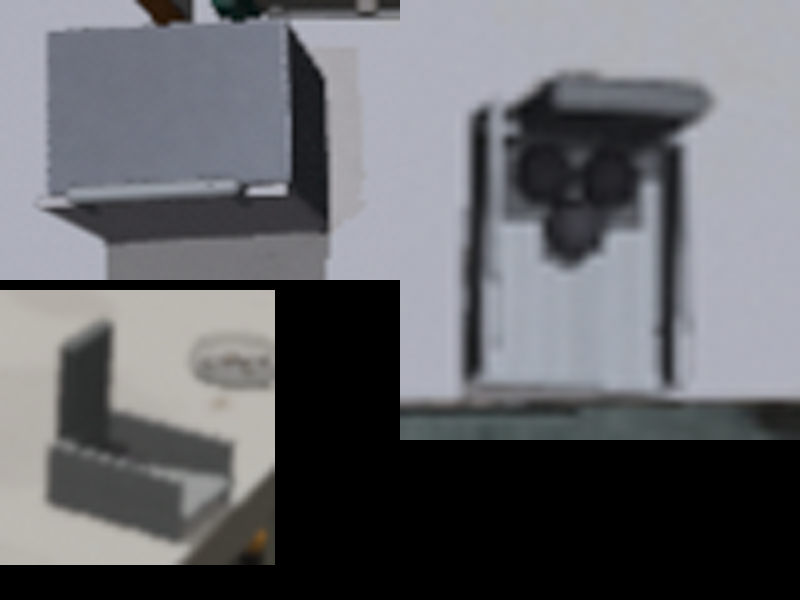

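The crop shows the wide bin's bar running from about (132.5,188.8) to (175,186.8) full-frame and the module's top back corners at (127,148) and (187,146.3). The scoop's plate top is at (374.4..393.5, 216.9), the three balls lie at the back, and the mouth edge is at (363.8..391.3, 253.5).

```bash
cat > h.py <<'E'
from bench import env, imaging
import cv2,numpy as np
def ray(c,p,z):
    d=c["R"].T@np.linalg.inv(c["K"])@[p[0],p[1],1.];o=-c["R"].T@c["t"]
    return o+d*(z-o[2])/d[2]
def proj(c,X):
    q=c["K"]@(c["R"]@np.array(X)+c["t"]);return q[:2]/q[2]
def snap(n,f):
    c=imaging.read_camera(n);cv2.imwrite(f"pics/{f}.png",c["pixels"][:,:,::-1]);return c
E
python3 - <<'E'
from h import *
c=imaging.read_camera("top")
P=lambda l,p,z:print(l,ray(c,p,z).round(4))
P("barL",(132.5,188.3),.155);P("barR",(175,186.3),.155)
P("modBL",(127,148),.125);P("modBR",(187,146.25),.125)
P("modFR",(187.5,187),.125)
P("plateL",(374.4,216.9),.088);P("plateR",(393.5,217.4),.088)
P("mouthL",(363.8,253.5),.012);P("mouthR",(391.3,253.8),.012)
s=imaging.read_camera("scene")
# scene plate top: crop coords (62,348),(112,320) scale5 origin 295,175 (y-290)
P2=lambda l,p,z:print(l,ray(s,p,z).round(4))
P2("s plate near",(62/5+295,(345-290)/5+175),.088);P2("s plate far",(110/5+295,(322-290)/5+175),.088)
P2("s bar near",(150,260),.155);P2("s bar far",(187,227),.155)
E
```

```text
barL [0.5154 0.3432 0.155 ]
barR [0.5184 0.2564 0.155 ]
modBL [0.6098 0.3673 0.125 ]
modBR [0.6121 0.239  0.125 ]
modFR [0.5227 0.2363 0.125 ]
plateL [ 0.4582 -0.1652  0.088 ]
plateR [ 0.4565 -0.207   0.088 ]
mouthL [ 0.3834 -0.1523  0.012 ]
mouthR [ 0.3818 -0.2161  0.012 ]
s plate near [ 0.4572 -0.1577  0.088 ]
s plate far [ 0.449  -0.1963  0.088 ]
s bar near [0.4828 0.3883 0.155 ]
s bar far [0.5014 0.2648 0.155 ]
```

```bash
python3 -m jog '[[[0,0,0.14,0.017,0.046,0,0],[0,0,0.28,0.034,0.092,0,0],[0,0,0.42,0.051,0.138,0,0],[0,0,0.56,0.068,0.184,0,0],[0,0,0.70,0.085,0.230,0,0],[0,0,0.84,0.102,0.276,0,0],[0,0,0.98,0.119,0.322,0,0],[0,0,1.13,0.136,0.368,0,0]]]'; python3 -m jog '[[[0,0,0,0.018,0.046,0,0.2],[0,0,0,0.036,0.092,0,0.4],[0,0,0,0.054,0.138,0,0.55],[0,0,0,0.072,0.184,0,0.55],[0,0,0,0.090,0.230,0,0.55],[0,0,0,0.108,0.276,0,0.55],[0,0,0,0.126,0.322,0,0.55],[0,0,0,0.148,0.40,0,0.55]]]'
python3 - <<'E'
from h import *
c=snap("wrist","w1");print(c["K"][0,0],c["K"][:2,2])
print(env.get_state()["ee_pos"],env.get_state()["tcp_rot"],env.get_state()["gripper_width"])
E
```

```text
clock: 1.0
ee_pos: [0.3696, -0.1003, 0.3039]
tcp_rot: [3.141, -0.001, 0.025]
contact_force: [0.9, -0.1, -0.7]
gripper_width: 0.0856
clock: 1.8
ee_pos: [0.5096, 0.2698, 0.3034]
tcp_rot: [3.141, -0.0, 0.02]
contact_force: [0.4, -1.1, -0.3]
gripper_width: 0.0383
325.19226210127806 [280.5107892  206.50630987]
[0.51060909 0.27674517 0.30055646] [-3.13545223e+00  1.42824093e-03  2.55566142e-02] 0.038629103228525356
```

View pics/w1.png

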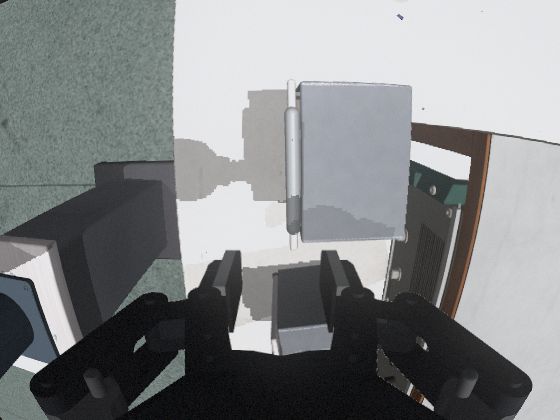

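The wrist view shows the bar from about (292,108) to (293,233), with the module behind it. I'll cast fisheye rays onto z=0.155.

```bash
cat >> h.py <<'E'
def fray(c,p,z):
    f=c["K"][0,0];d=np.array(p)-c["K"][:2,2];r=np.hypot(*d);a=r/f
    v=np.array([*(d/r*np.sin(a)),np.cos(a)]);d=c["R"].T@v;o=-c["R"].T@c["t"]
    return o+d*(z-o[2])/d[2]
E
python3 - <<'E'
from h import *
c=imaging.read_camera("wrist");s=env.get_state();print(s["ee_pos"],s["tcp_rot"])
for p,z in [((292.5,108),.155),((293.5,196),.155),((293.5,233),.155),((301,84),.125),((304,240),.125),((411,86),.125),((407,240),.125)]:print(p,fray(c,p,z).round(4))
E
```

```text
[0.50939649 0.27299372 0.30060804] [-3.14047198  0.00356418  0.02621836]
(292.5, 108) [0.5166 0.3535 0.155 ]
(293.5, 196) [0.5193 0.2938 0.155 ]
(293.5, 233) [0.5203 0.2666 0.155 ]
(301, 84) [0.5234 0.3726 0.125 ]
(304, 240) [0.5307 0.2492 0.125 ]
(411, 86) [0.6102 0.3784 0.125 ]
(407, 240) [0.6205 0.2501 0.125 ]
```

```bash
python3 -m jog '[[[0,0,0.01,0.008,0.028,-0.02,0.55],[0,0,0.01,0.008,0.028,-0.045,0.55],[0,0,0.01,0.008,0.028,-0.07,0.55],[0,0,0.01,0.008,0.028,-0.088,0.55],[0,0,0.01,0.008,0.028,-0.088,0.55],[0,0,0.01,0.008,0.028,-0.088,0.8],[0,0,0.01,0.008,0.028,-0.088,0.8],[0,0,0.01,0.008,0.028,-0.088,0.8]]]'
python3 - <<'E'
from h import *
c=snap("wrist","w2");t=snap("scene","s2")
a=cv2.imread("pics/w2.png")[150:420,130:450];b=cv2.resize(cv2.imread("pics/s2.png")[150:330,80:280],None,fx=2,fy=2)
o=np.zeros((360,720,3),np.uint8);o[:270,:320]=a;o[:,320:]=b;cv2.imwrite("pics/c2.png",o)
E
```

```text
clock: 2.7
ee_pos: [0.5178, 0.296, 0.2179]
tcp_rot: [-3.14, -0.003, 0.03]
contact_force: [-1.0, -0.1, -0.2]
gripper_width: 0.0171
```

View pics/c2.png

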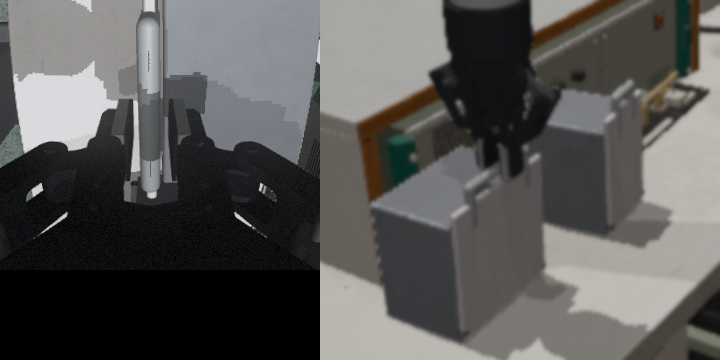

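The bar is between the fingers, slightly toward its right end. I'll shift a little and pull along the hinge arc with the grip loose.

```bash
python3 -m jog '[[[0,0,0,0,0.008,-0.004,0.8],[0.004,-0.14,0,-0.028,0.007,-0.006,0.8],[0.008,-0.28,0,-0.056,0.006,-0.012,0.8],[0.012,-0.42,0,-0.082,0.005,-0.022,0.8],[0.016,-0.56,0,-0.107,0.005,-0.035,0.8],[0.02,-0.68,0,-0.127,0.004,-0.050,0.8],[0.02,-0.72,0,-0.134,0.004,-0.055,0.8],[0.02,-0.72,0,-0.134,0.004,-0.055,0.8]]]'
python3 - <<'E'
from h import *
c=snap("top","t3");t=snap("scene","s3")
a=cv2.resize(cv2.imread("pics/t3.png")[130:270,80:280],None,fx=2,fy=2);b=cv2.resize(cv2.imread("pics/s3.png")[150:330,80:280],None,fx=2,fy=2)
o=np.zeros((360,800,3),np.uint8);o[:280,:400]=a;o[:,400:]=b;cv2.imwrite("pics/c3.png",o)
E
```

```text
clock: 3.6
ee_pos: [0.3843, 0.3005, 0.1645]
tcp_rot: [-3.14, -0.733, 0.026]
contact_force: [6.8, -2.4, 3.1]
gripper_width: 0.0171
```

View pics/c3.png

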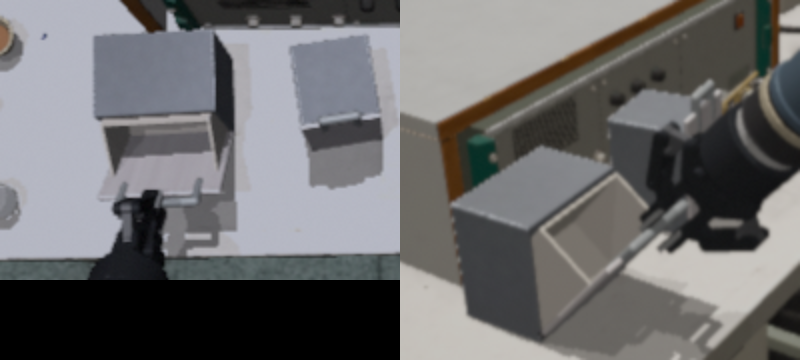

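```bash
python3 -m jog '[[[0,-0.015,0,-0.003,0,-0.002,0.8],[0,-0.03,0,-0.006,0,-0.004,0.8],[0,-0.03,0,-0.006,0,-0.004,0.8],[0,-0.03,0,-0.006,0,-0.004,0.8],[0,-0.03,0,-0.006,0,-0.004,0.8],[0,-0.03,0,-0.006,0,-0.004,0.8],[0,-0.03,0,-0.006,0,-0.004,0.8],[0,-0.03,0,-0.006,0,-0.004,0.8]]]'
```

```text
clock: 4.5
ee_pos: [0.3816, 0.3011, 0.1639]
tcp_rot: [-3.137, -0.765, 0.02]
contact_force: [14.5, -0.3, 3.4]
gripper_width: 0.0169
```

Force rose to 14.5 N while the arm lagged, so the bin is against its stop. Next I back off the slack and retreat along the tool axis.

```bash
python3 -m jog '[[[0,0.03,0,0.008,0,0.005,0.8],[0,0.03,0,0.008,0,0.005,0.78],[0,0.03,0,-0.005,0,0.019,0.78],[0,0.03,0,-0.020,0,0.035,0.78],[0,0.03,0,-0.035,0,0.052,0.7],[0,0.03,0,-0.050,0,0.069,0.6],[0,0.10,0,-0.060,-0.02,0.10,0.4],[0,0.24,0,-0.060,-0.05,0.14,0.2]]]'
python3 -m jog '[[[0,0.14,-0.01,0.01,-0.045,0.00,0],[0,0.28,-0.02,0.02,-0.090,0.00,0],[0,0.42,-0.03,0.035,-0.135,0.00,0],[0,0.50,-0.05,0.05,-0.180,0,0],[0,0.50,-0.05,0.065,-0.225,0,0],[0,0.50,-0.05,0.08,-0.270,0,0],[0,0.50,-0.05,0.09,-0.315,0,0],[0,0.50,-0.05,0.10,-0.36,0,0]]]'
python3 - <<'E'
from h import *
s=env.get_state();print(s["ee_pos"],s["tcp_rot"])
c=snap("top","t4");t=snap("scene","s4")
E
```

```text
clock: 5.3
ee_pos: [0.3118, 0.2499, 0.2913]
tcp_rot: [3.142, -0.497, 0.038]
contact_force: [2.2, 0.4, -0.9]
gripper_width: 0.0621
clock: 6.1
ee_pos: [0.4168, -0.1114, 0.2956]
tcp_rot: [-3.134, -0.009, -0.025]
contact_force: [0.7, 0.6, -0.4]
gripper_width: 0.0852
[ 0.4167939  -0.11142224  0.29560555] [-3.13449797 -0.00853932 -0.02458169]
```

```bash
python3 -m jog '[[[0,0,0,0.01,-0.04,0,0],[0,0,0,0.02,-0.08,0,0],[0,0,0,0.03,-0.115,0,0],[0,0,0,0.04,-0.13,0,0],[0,0,0,0.04,-0.13,0,0],[0,0,0,0.04,-0.13,0,0],[0,0,0,0.04,-0.13,0,0],[0,0,0,0.04,-0.13,0,0]]]'
python3 - <<'E'
from h import *
c=snap("wrist","w5");t=snap("top","t5")
np.savez("w5.npz",**c)
a=cv2.imread("pics/w5.png")[60:360,130:430];b=cv2.resize(cv2.imread("pics/t5.png")[130:270,80:280],None,fx=2,fy=2)
o=np.zeros((600,800,3),np.uint8);o[:600,:600]=cv2.resize(a,None,fx=2,fy=2);o[:280,600:]=b[:,100:300];cv2.imwrite("pics/c5.png",o)
E
```

```text
clock: 7.0
ee_pos: [0.4568, -0.2387, 0.2971]
tcp_rot: [-3.136, -0.01, -0.023]
contact_force: [0.3, 0.0, -0.1]
gripper_width: 0.0856
```

View pics/c5.png

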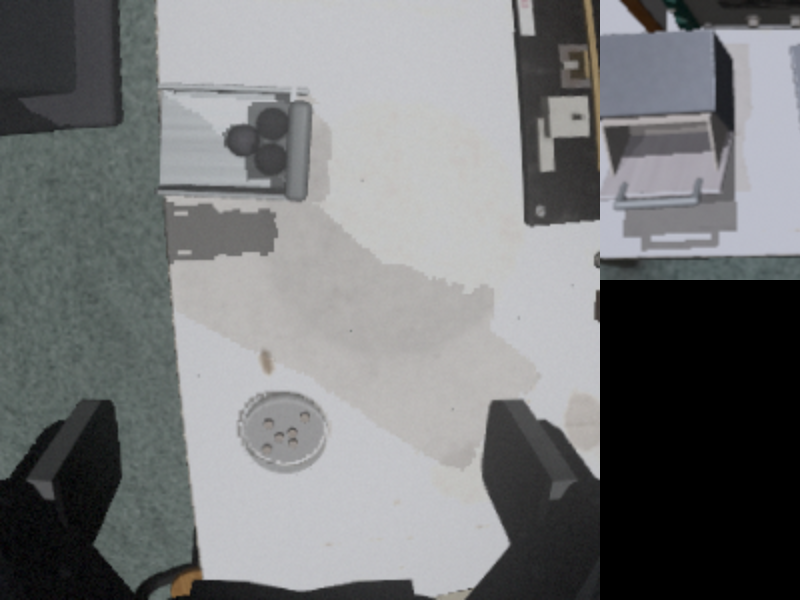

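The plate top is at about (281,111) to (278.5,159.5) in the full wrist frame, with the balls in front of it. The bin is still open in the top view, its bar at about (140,231.5) to (180,230).

```bash
python3 - <<'E'
from h import *
c=dict(np.load("w5.npz"));s=env.get_state();print(s["ee_pos"],s["tcp_rot"])
for p in [(281,111),(278.5,159.5)]:print(fray(c,p,.088).round(4))
for p in [(212,103),(211,157)]:print("mouth",fray(c,p,.015).round(4))
t=imaging.read_camera("top")
for p in [(140,231.5),(180,230)]:print("bar",ray(t,p,.119).round(4))
E
```

```text
[ 0.45690096 -0.23919963  0.29721182] [-3.13588968 -0.01072518 -0.02357908]
[ 0.4614 -0.1637  0.088 ]
[ 0.4583 -0.2057  0.088 ]
mouth [ 0.3879 -0.1512  0.015 ]
mouth [ 0.3839 -0.2107  0.015 ]
bar [0.4302 0.3351 0.119 ]
bar [0.4321 0.2515 0.119 ]
```

```bash
python3 -m jog '[[[0,0.01,-0.02,0.002,0.040,0,0.3],[0,0.01,-0.025,0.002,0.054,-0.03,0.4],[0,0.01,-0.025,0.002,0.054,-0.075,0.4],[0,0.01,-0.025,0.002,0.054,-0.12,0.4],[0,0.01,-0.025,0.002,0.054,-0.155,0.4],[0,0.01,-0.025,0.002,0.054,-0.175,0.4],[0,0.01,-0.025,0.002,0.054,-0.175,0.4],[0,0.01,-0.025,0.002,0.054,-0.175,0.4]]]'
python3 -m jog '[[[0,0,0,0,0,0,0.6],[0,0,0,0,0,0,0.7],[0,0,0,0,0,0,0.8],[0,0,0,0,0,0,0.9],[0,0,0,0,0,0,1],[0,0,0,0,0,0,1],[0,0,0,0,0,0,1],[0,0,0,0,0,0,1]]]'
python3 -m jog '[[[0,0,0,0,0,0.005,1],[0,0,0,0,0,0.01,1],[0,0,0,0,0,0.02,1],[0,0,0,0,0,0.03,1],[0,0,0,0,0,0.04,1],[0,0,0,0,0,0.05,1],[0,0,0,0,0,0.05,1],[0,0,0,0,0,0.05,1]]]'
python3 - <<'E'
from h import *
c=snap("wrist","w6");t=snap("top","t6");s=snap("scene","s6")
a=cv2.imread("pics/w6.png")[120:420,130:430];b=cv2.resize(cv2.imread("pics/s6.png")[130:250,260:390],None,fx=3,fy=3)
o=np.zeros((360,700,3),np.uint8);o[:300,:300]=a;o[:,300:690]=b;cv2.imwrite("pics/c6.png",o)
E
```

```text
clock: 7.95
ee_pos: [0.459, -0.186, 0.1224]
tcp_rot: [-3.136, -0.0, -0.05]
contact_force: [0.5, -0.7, 0.2]
gripper_width: 0.0514
clock: 8.75
ee_pos: [0.4594, -0.1865, 0.1233]
tcp_rot: [-3.137, -0.002, -0.05]
contact_force: [-1.4, 0.1, 6.1]
gripper_width: 0.0095
clock: 9.55
ee_pos: [0.4593, -0.1863, 0.1725]
tcp_rot: [-3.137, -0.001, -0.05]
contact_force: [0.4, 0.5, -1.8]
gripper_width: 0.009
```

View pics/c6.png

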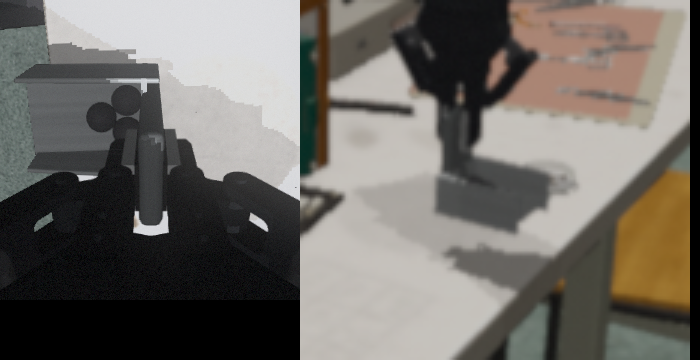

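Held level with the balls in. Now I carry it gently over the bin.

```bash
python3 -m jog '[[[0,0,0,0,0,0.01,1],[0,0,0,0.002,0.005,0.03,1],[0,0,0,0.005,0.015,0.05,1],[0,0,0,0.009,0.03,0.075,1],[0,0,0,0.014,0.05,0.10,1],[0,0,0,0.019,0.08,0.125,1],[0,0,0.01,0.024,0.11,0.145,1],[0,0,0.02,0.030,0.14,0.157,1]]]'; python3 -m jog '[[[0,0,0.01,0.006,0.03,0,1],[0,0,0.02,0.012,0.06,0,1],[0,0,0.03,0.018,0.09,0,1],[0,0,0.04,0.024,0.12,0,1],[0,0,0.05,0.030,0.15,0,1],[0,0,0.05,0.036,0.18,0,1],[0,0,0.05,0.043,0.21,0,1],[0,0,0.05,0.050,0.24,0,1]]]'; python3 -m jog '[[[0,0,0,0.006,0.03,0,1],[0,0,0,0.012,0.055,0,1],[0,0,0,0.018,0.08,0,1],[0,0,0,0.022,0.095,0,1],[0,0,0,0.026,0.102,0,1],[0,0,0,0.027,0.106,-0.005,1],[0,0,0,0.027,0.106,-0.015,1],[0,0,0,0.027,0.106,-0.025,1]]]'
python3 - <<'E'
from h import *
c=snap("wrist","w7");t=snap("top","t7");s=snap("scene","s7")
a=cv2.imread("pics/t7.png")[120:270,90:240];b=cv2.resize(cv2.imread("pics/s7.png")[130:330,80:280],None,fx=2,fy=2)
w=cv2.imread("pics/w7.png")[120:320,130:330]
o=np.zeros((600,800,3),np.uint8);o[:400,:400]=cv2.resize(a,(400,400));o[:400,400:]=b;o[400:,:200]=w;cv2.imwrite("pics/c7.png",o)
E
```

```text
clock: 10.5
ee_pos: [0.4894, -0.0452, 0.3317]
tcp_rot: [-3.137, -0.004, -0.03]
contact_force: [0.3, 0.0, -2.3]
gripper_width: 0.0094
clock: 11.3
ee_pos: [0.539, 0.1951, 0.3293]
tcp_rot: [-3.136, -0.001, 0.02]
contact_force: [0.4, -0.9, -1.9]
gripper_width: 0.0096
clock: 12.1
ee_pos: [0.566, 0.2991, 0.3031]
tcp_rot: [-3.137, -0.0, 0.019]
contact_force: [0.2, 0.1, -2.3]
gripper_width: 0.0093
```

View pics/c7.png

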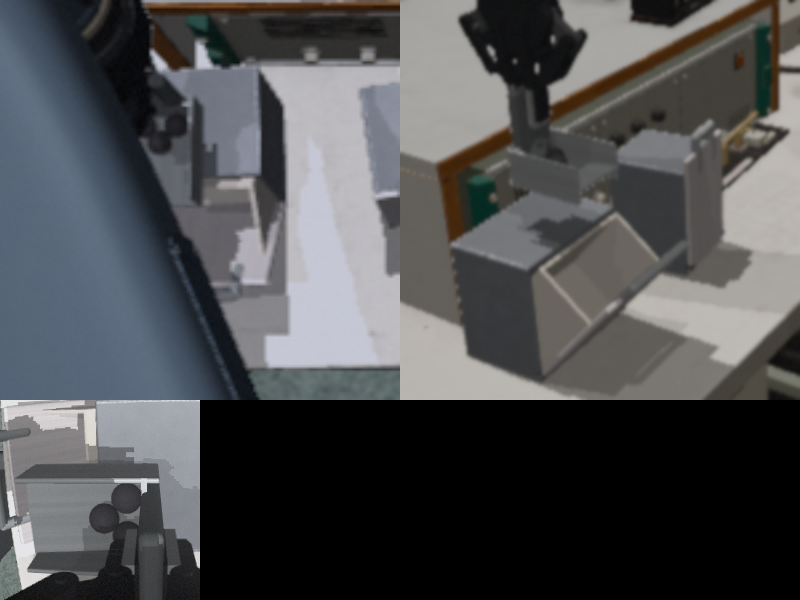

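The bin is open under the scoop and all three balls are still at the back. I'll check y-alignment by projecting the bar ends, at about (140,243) and (155,154) in the wrist frame.

```bash
python3 - <<'E'
from h import *
c=imaging.read_camera("wrist");p=c["pixels"][110:330,90:260,::-1]
o=cv2.resize(p,None,fx=2.7,fy=2.7,interpolation=cv2.INTER_CUBIC)
cv2.imwrite("pics/c8.png",o);np.savez("w8.npz",**c);print(o.shape)
E
```

```text
(594, 459, 3)
```

View pics/c8.png

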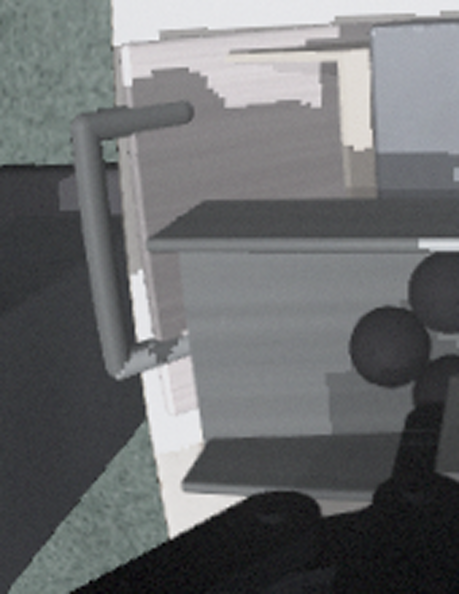

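Bar end posts are at crop (85,122) and (117,370). The scoop's mouth edge runs from (183,250) to (203,440).

```bash
python3 - <<'E'
from h import *
c=dict(np.load("w8.npz"));f=lambda x,y:(x/2.7+90,y/2.7+110)
for l,p,z in [("bar",(85,122),.119),("bar",(117,370),.119),("mouth",(183,250),.195),("mouth",(203,440),.195),("modcorner",(372,28),.125)]:print(l,fray(c,f(*p),z).round(4))
print(env.get_state()["ee_pos"])
E
```

```text
bar [0.4288 0.3394 0.119 ]
bar [0.431 0.255 0.119]
mouth [0.4916 0.32   0.195 ]
mouth [0.4914 0.2728 0.195 ]
modcorner [0.5237 0.3659 0.125 ]
[0.56557525 0.29901883 0.30306066]
```

```bash
python3 -m jog '[[[0,0,0,0,0,-0.018,1],[0,0,0,0,0,-0.035,1],[0,-0.14,0,-0.016,0,-0.026,1],[0,-0.28,0,-0.033,0,-0.022,1],[0,-0.42,0,-0.050,0,-0.024,1],[0,-0.56,0,-0.069,0,-0.028,1],[0,-0.70,0,-0.087,0,-0.033,1],[0,-0.85,0,-0.107,0,-0.037,1]]]'; python3 -m jog '[[[0,0,0,0,0,0,1],[0,0,0,0,0,0,1],[0,0,0,0,0,0,1],[0,0,0,0,0,0,1],[0,0,0,0,0,0,1],[0,0,0,0,0,0,1],[0,0,0,0,0,0,1],[0,0,0,0,0,0,1]]]'
python3 - <<'E'
from h import *
t=snap("top","t9");s=snap("scene","s9");w=snap("wrist","w9")
b=cv2.resize(cv2.imread("pics/s9.png")[130:330,80:280],None,fx=2,fy=2)
w=cv2.imread("pics/w9.png")[60:360,60:360]
o=np.zeros((400,800,3),np.uint8);o[:,:400]=b;o[:,400:]=cv2.resize(w,(400,400));cv2.imwrite("pics/c9.png",o)
E
```

```text
clock: 13.1
ee_pos: [0.4583, 0.2994, 0.2687]
tcp_rot: [3.128, -0.858, 0.027]
contact_force: [0.7, 0.8, -1.5]
gripper_width: 0.0094
clock: 13.9
ee_pos: [0.4593, 0.2999, 0.267]
tcp_rot: [3.124, -0.85, 0.031]
contact_force: [0.0, 0.1, -1.2]
gripper_width: 0.0093
```

View pics/c9.png

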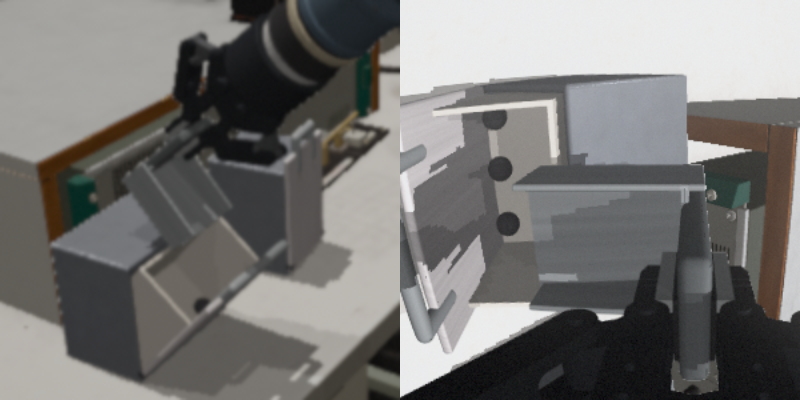

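All three balls are in the bucket, at crop (495,118), (500,168) and (508,222), and the scoop is empty. I'll untip it, carry it back and set it down.

```bash
python3 -m jog '[[[0,0.15,0,0.020,0,0.010,1],[0,0.29,0,0.038,0,0.020,1],[0,0.43,0,0.057,0,0.028,1],[0,0.57,0,0.074,0,0.035,1],[0,0.71,0,0.091,0,0.040,1],[0,0.85,0,0.107,0,0.045,1],[0,0.85,0,0.107,0,0.055,1],[0,0.85,0,0.107,0,0.065,1]]]'; python3 -m jog '[[[0,0,-0.01,-0.006,-0.03,0,1],[0,0,-0.02,-0.014,-0.065,0,1],[0,0,-0.03,-0.022,-0.105,0,1],[0,0,-0.04,-0.030,-0.145,0,1],[0,0,-0.05,-0.038,-0.185,0,1],[0,0,-0.06,-0.046,-0.225,0,1],[0,0,-0.07,-0.054,-0.265,0,1],[0,0,-0.07,-0.062,-0.305,0,1]]]'; python3 -m jog '[[[0,0,0,-0.006,-0.035,0,1],[0,0,0,-0.012,-0.07,-0.01,1],[0,0,0,-0.018,-0.105,-0.03,1],[0,0,0,-0.024,-0.135,-0.055,1],[0,0,0,-0.030,-0.16,-0.08,1],[0,0,0,-0.036,-0.178,-0.11,1],[0,0,0,-0.036,-0.181,-0.135,1],[0,0,0,-0.036,-0.181,-0.155,1]]]'
python3 - <<'E'
from h import *
s=env.get_state();print(s["ee_pos"],s["tcp_rot"]);snap("wrist","w10")
t=snap("top","t10");s=snap("scene","s10")
b=cv2.resize(cv2.imread("pics/s10.png")[130:250,260:390],None,fx=3,fy=3)
c=cv2.resize(cv2.imread("pics/t10.png")[130:270,100:240],None,fx=2.5,fy=2.5)
o=np.zeros((360,800,3),np.uint8);o[:,:390]=b;o[:350,400:750]=c;cv2.imwrite("pics/c10.png",o)
E
```

```text
clock: 14.85
ee_pos: [0.5678, 0.2997, 0.3278]
tcp_rot: [-3.139, 0.005, 0.019]
contact_force: [-0.7, -0.4, -1.0]
gripper_width: 0.0093
clock: 15.65
ee_pos: [0.5018, -0.0055, 0.3356]
tcp_rot: [-3.138, -0.009, -0.048]
contact_force: [0.8, 0.2, -1.0]
gripper_width: 0.0097
clock: 16.45
ee_pos: [0.4668, -0.1858, 0.1785]
tcp_rot: [-3.14, -0.006, -0.05]
contact_force: [-0.3, -0.5, -0.5]
gripper_width: 0.0091
[ 0.46683171 -0.1857665   0.17853612] [-3.13952573 -0.00573323 -0.05003234]
```

View pics/c10.png

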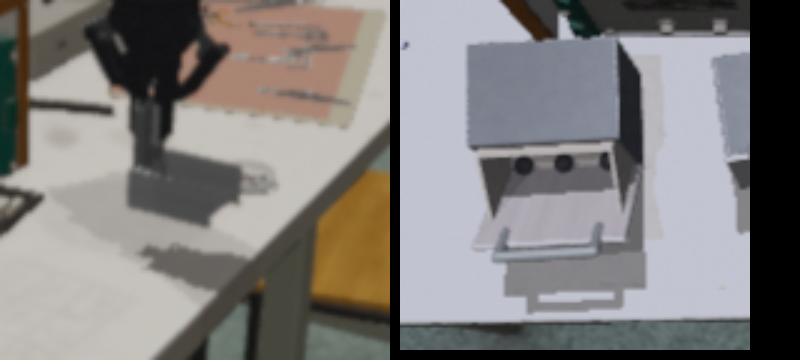

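The bin is open with three balls inside and the scoop hangs level. Lowering it now.

```bash
python3 -m jog '[[[0,0,0,0,0,-0.015,1],[0,0,0,0,0,-0.03,1],[0,0,0,0,0,-0.042,1],[0,0,0,0,0,-0.048,1],[0,0,0,0,0,-0.052,1],[0,0,0,0,0,-0.055,1],[0,0,0,0,0,-0.055,1],[0,0,0,0,0,-0.055,1]]]'
```

```text
clock: 17.4
ee_pos: [0.4686, -0.1863, 0.1233]
tcp_rot: [-3.137, -0.002, -0.05]
contact_force: [-1.3, 1.0, 3.7]
gripper_width: 0.009
```

Contact at 3.7 N, so it is seated. Opening just enough, then going straight up.

```bash
python3 -m jog '[[[0,0,0,0,0,0,0.85],[0,0,0,0,0,0,0.75],[0,0,0,0,0,0,0.65],[0,0,0,0,0,0,0.55],[0,0,0,0,0,0,0.5],[0,0,0,0,0,0,0.5],[0,0,0,0,0,0,0.5],[0,0,0,0,0,0,0.5]]]'; python3 -m jog '[[[0,0,0,0,0,0.01,0.5],[0,0,0,0,0,0.03,0.5],[0,0,0,0,0,0.06,0.5],[0,0,0,0,0,0.10,0.5],[0,0,0,0,0,0.14,0.5],[0,0,0,-0.02,-0.03,0.17,0.5],[0,0,0,-0.05,-0.07,0.17,0.5],[0,0,0,-0.08,-0.11,0.17,0.5]]]'; python3 -m jog '[[[0,0,0,-0.01,-0.04,0,0.5],[0,0,0,-0.02,-0.08,0,0.5],[0,0,0,-0.03,-0.10,0,0.5],[0,0,0,-0.03,-0.10,0,0.5],[0,0,0,-0.03,-0.10,0,0.5],[0,0,0,-0.03,-0.10,0,0.5],[0,0,0,-0.03,-0.10,0,0.5],[0,0,0,-0.03,-0.10,0,0.5]]]'
python3 - <<'E'
from h import *
t=snap("top","t11");s=snap("scene","s11")
b=cv2.resize(cv2.imread("pics/s11.png")[150:250,280:380],None,fx=3.5,fy=3.5)
c=cv2.resize(cv2.imread("pics/t11.png")[130:270,100:420],None,fx=2.5,fy=2.5)
o=np.zeros((600,800,3),np.uint8);o[:350,:]=c;o[350:,:350]=b[:250];o[350:,400:800]=cv2.resize(cv2.imread("pics/s11.png")[180:330,80:280],(400,300))[:250];cv2.imwrite("pics/c11.png",o)
E
```

```text
clock: 18.2
ee_pos: [0.468, -0.1861, 0.1219]
tcp_rot: [-3.136, -0.0, -0.05]
contact_force: [0.4, -0.5, 0.9]
gripper_width: 0.0428
clock: 19.0
ee_pos: [0.3881, -0.2974, 0.295]
tcp_rot: [-3.14, -0.005, -0.047]
contact_force: [0.6, -0.8, -1.2]
gripper_width: 0.0425
clock: 19.8
ee_pos: [0.3586, -0.3952, 0.2922]
tcp_rot: [-3.136, -0.001, -0.048]
contact_force: [0.6, 0.6, 0.0]
gripper_width: 0.0423
```

I've used all the views, so I'll check numerically. The scoop patch should match the start image moved by about 9 mm, and the bin patch should match the last picture.

```bash
python3 - <<'E'
from h import *
g=lambda f:cv2.imread(f"pics/{f}.png",0)
t0,t10,t11,s0,s11=map(g,("top0","t10","t11","scene0","s11"))
print("bin diff",cv2.absdiff(t10[140:260,100:215],t11[140:260,100:215]).mean())
print("narrow diff",cv2.absdiff(t0[145:200,222:275],t11[145:200,222:275]).mean())
for n,A,B,y,x,h,w in (("top",t0,t11,212,360,44,36),("scene",s0,s11,180,302,45,42)):
    r=cv2.matchTemplate(B[y-25:y+h+25,x-25:x+w+25],A[y:y+h,x:x+w],cv2.TM_CCOEFF_NORMED)
    _,v,_,p=cv2.minMaxLoc(r);print(n,round(v,3),np.array(p)-25)
c=imaging.read_camera("top");print("expected px shift",proj(c,[.468,-.186,.06])-proj(c,[.459,-.186,.06]))
# dark blobs (balls) in the bucket
m=(t11[185:205,140:190]<60).astype(np.uint8);print([tuple(q) for q in cv2.connectedComponentsWithStats(m)[2][1:]])
ball=t11[225:240,366:390];print("scoop interior min/mean",t0[218:240,366:390].min(),t0[222:238,368:388].mean(),t11[214:236,366:390].min(),t11[218:234,368:388].mean())
E
```

```text
bin diff 15.206014492753622
narrow diff 0.9632933104631218
top 0.866 [ 0 -5]
scene 0.952 [-4 -1]
expected px shift [-0.20212336 -3.97218288]
[(np.int32(46), np.int32(0), np.int32(4), np.int32(20), np.int32(62)), (np.int32(22), np.int32(7), np.int32(7), np.int32(7), np.int32(45)), (np.int32(40), np.int32(6), np.int32(4), np.int32(7), np.int32(22)), (np.int32(0), np.int32(8), np.int32(13), np.int32(12), np.int32(91))]
scoop interior min/mean 24 75.7125 23 108.6625
```

The bin patch differs by more than expected, possibly from a shadow. I'll check the bar and module edges directly.

```bash
python3 - <<'E'
from h import *
g=lambda f:cv2.imread(f"pics/{f}.png",0)
t5,t10,t11,s4,s11,s10=map(g,("t5","t10","t11","s4","s11","s10"))
d=cv2.absdiff(t10,t11)>25;ys,xs=np.where(d[140:260,100:215]);print("diff box",len(xs),xs.min()+100,xs.max()+100,ys.min()+140,ys.max()+140,"signed",(t11[140:260,100:215].astype(int)-t10[140:260,100:215]).mean())
def mt(A,B,y,x,h,w):
    r=cv2.matchTemplate(B[y-12:y+h+12,x-12:x+w+12],A[y:y+h,x:x+w],cv2.TM_CCOEFF_NORMED);_,v,_,p=cv2.minMaxLoc(r);return round(v,3),np.array(p)-12
print("bar t10",mt(t10,t11,222,130,16,56),"t5",mt(t5,t11,222,130,16,56))
print("bin scene",mt(s10,s11,230,150,80,80))
print("balls",mt(t10,t11,188,142,14,48))
print("rows 160-262 at x=150:\n",t10[180:262:2,155],"\n",t11[180:262:2,155])
E
```

```text
diff box 2 150 151 226 226 signed -15.205579710144928
bar t10 (0.999, array([0, 0])) t5 (0.999, array([0, 0]))
bin scene (1.0, array([0, 0]))
balls (1.0, array([0, 0]))
rows 160-262 at x=150:
 [134 134 134 117 128 179 119 112 115  97  95  98  96  97 172 173 171 169
 170 168 167 168 169 177 146 157 148 104 133 132 133 133 132 133 166 156
 130 152 196 148  78] 
 [120 122 121 106 116 163 107 102 102  88  87  86  88  87 156 156 155 155
 154 152 152 152 154 160 132 142 134  94 120 119 119 119 120 119 149 142
 117 138 176 134  70]
```

The difference is only overall brightness. The bar, bin and balls match exactly with no shift, and the scoop stands with a good match in both views.

```bash
python3 -c "
from bench import env
print(env.hand_in())"
```

```text
the job is handed in; nothing more can be done
None
```

I pulled the wide bin open to its stop, tipped the three balls into it with the scoop, and stood the empty scoop back on the worktop. The job was handed in at about 20 s of the 58 s allowed; no verdict was reported.

- **Bin:** I judged it to be at its stop because the pull force rose to 14.5 N while the arm stopped following. In the last pictures its bar had not moved since I let go.
- **Balls:** All three showed in the bucket after the tip and again while I carried the scoop back. The last picture matched that view with no shift.
- **Scoop:** It seated with 3.7 N of contact about 9 mm behind its starting spot. It matched its starting appearance upright in both views (0.87 top, 0.95 scene).
- **Narrow bin:** It looks unchanged from the start.

**Checks that disagreed:** A plain picture comparison of the bin differed by about 15 grey levels. This was a uniform brightness change, and template matching found no shift. I had used all 12 picture views by then, so these last checks were numeric only.

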